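# Seat a bowl blank in its fixture and snap the toggle clamp shut

## Task

With the fingertips, push the round wooden bowl blank along its channel, away from the robot, until it is fully home against the end stop; then push the red clamp lever over and down, past its dead point, until it snaps into lock with the rubber foot pressing on the blank. Only push: do not lift the blank, and leave the bowl, the cup and the gouge where they are.

Things in the scene. Friction and masses are not known exactly. Their poses are not given: they have to be found in the camera images.
- fixture: Grey-faced board fixture, screwed to the bench: 225 x 270 x 18 mm thick, spanning x -165..60, y -175..95 mm. Origin at bench-top height; x along the blank's channel, away from the robot; y from channel to clamp; z up. Channel floor = board top, z 18. Dark rails 15 mm high bound it at y -142 and -48 (94 apart), from x -160 to the stop. Clamp arm and lever swing in the plane x = 0.
- stop_face (a point): Middle of the foot of the stop bar's robot-side face, at fixture (30, -95, 18) mm; axes as the fixture's. The dark bar's top is at z 46. Blank home = its rim touches this face.
- blank: Loose bowl blank: solid pale wooden disc, two darker lines round it, diameter 90, height 40 mm, about 0.2 kg, flat on the channel floor (top at z 58). Origin: centre of its underside. Starts 50 to 90 mm short of home; home is fixture x -15, y -95 mm (2 mm of play to each rail). Slides with 1 to 3 N. Once home its robot-side rim, at fixture x -60, is clear of the raised clamp.
- clamp_lever (a joint): Lever angle, rad. 0 = open, nearly upright; grows as it is pushed towards fixture +y and down. Elevation above fixture +y = 1.45 - value. Dead point 1.0; beyond it, with the blank home, it snaps by itself to its end stop at 1.19: locked. Starts at 0 and stays where it is left by friction (about 1 N at the grip) up to about 0.6. From 0.7 on the push needed rises to 4 to 7 N.
- lever_pivot (a point): Pivot axis of the clamp lever, between two steel cheek plates (tops at z 110 mm) on a wooden riser (fixture x -25..25, y -34..52 mm). It lies at fixture (0, 20, 90) mm; axes as the fixture's, x along the pivot axis.
- grip_face (a point): Middle of the red grip's upper face (looks to fixture -y when upright, up when locked), 115 mm from the pivot along the lever, 7 mm off its centre plane. Axes: x along the pivot axis, y to the lever's free end, z out of the face: push against z. Grip 28 mm wide, 14 thick, 54 to 146 mm from the pivot; upright its top is 235 mm above the bench; locked, this point is 126 mm above it.
- spindle: Sprung spindle with a 20 mm rubber foot at the end of the clamp arm. Origin: centre of the foot's underside; z up along the spindle. The arm is linked to the lever: open, it is raised 65 deg above fixture -y (highest point about 160 mm above the bench); as the lever goes over, the foot comes down on the blank's top at fixture x 0, y -95 mm.
- bowl: Bystander: small loose turned bowl, rim diameter 84 mm, 45 mm high, on the bench. Origin: centre of its underside.
- cup: Bystander: loose turned wooden cup, rim diameter 60 mm, 75 mm high, on the bench. Origin: centre of its underside.
- gouge: Bystander: loose gouge, 220 mm long, 24 mm high, lying on the bench beyond the fixture, dark handle and steel blade. Origin under the blade end of the handle; y along the blade.
Things that resemble listed ones, but are neither listed nor needed, are in the scene too. What is shaped like the blank but blue or purple is not meant.

How it is judged (in metres and radians):
On the way, in this order (a step that is already met when the one before it is completed fails the run):
1. the blank is home against the stop while the clamp is still open (x of blank in the frame of fixture above -0.0185 m and y of blank in the frame of fixture between -0.105 and -0.085 m and value of joint clamp_lever below 0.6 rad), for 0.2 s.
2. the lever has snapped past its dead point and the foot presses on the blank (value of joint clamp_lever above 1.12 rad and contact force between spindle and blank above 4 N), for 0.2 s.
At the end, for the whole second after the job is handed in: The blank lies flat within 3.5 mm of the stop, the lever is past 1.12 rad (locked at 1.19) and the rubber foot presses on the blank with more than 4 N; nothing moves (all of step 2 and x of blank in the frame of fixture above -0.0185 m and y of blank in the frame of fixture between -0.105 and -0.085 m and angle between blank's own z axis and vertical below 0.06 rad and linear speed of blank below 0.02 m/s); the robot touches nothing.
It fails at once if the blank was lifted or tipped (z of blank in the frame of fixture above 0.028 m or angle between blank's own z axis and vertical above 0.25 rad).
It fails at once if the bowl was disturbed (distance of bowl from where it was at the start of the episode above 0.02 m).
It fails at once if the cup was disturbed (distance of cup from where it was at the start of the episode above 0.02 m).
It fails at once if the gouge was disturbed (distance of gouge from where it was at the start of the episode above 0.02 m).
It also fails if it takes over 48 s, if anything falls off the work surface, if the arm or the gripper's body presses on something with over 40 N, if the wrist force passes 120 N, or if a joint passes its speed limit or range.

## Robot

A 7-joint arm with a two-finger parallel gripper is mounted at the origin on the work surface. World frame = base frame: x ahead of the robot, y to its left, z up, the work surface at z = 0. Lengths are in mm, angles in degrees, forces in N, time in s.
With the tool pointing down it reaches from about 350 to 900 mm from the base axis. Payload 19.9 kg.
Tool frame: the origin (TCP) lies midway between the tips of the shut fingers; the grasp point (between the pads) lies 19 mm behind it; x points along the fingers, y is the direction in which the jaws open and shut, and the axes are right-handed (so a half turn about x gives the same grasp; the last joint's range is limited). The gripper opens to 85 mm and grips with 20 to 120 N. Pads are 22 mm wide; open, the fingers measure 114 mm over their backs; the gripper's body (76 mm by 85 mm) begins 54 mm behind the grasp point. The pads swing forward as they close: fully open they stand 13 mm farther back than shut.
Start: joints at [-67.752, 23.915, -0.59, 92.452, 0.269, 63.638, -3.037], TCP at [260.418, 568.141, 231.26] pointing down, gripper open.
Joint ranges: [-161.28, 161.28], [-22.2, 115.67], [-73.04, 71.86], [3.21, 147.25], [-68.34, 248.33], [10.77, 114.83], [-161.83, 161.83]. Speed limits (degrees/s): [108.29, 108.29, 136.94, 136.94, 172.46, 172.46, 172.46].

## Interface

Orientations are given as [roll, pitch, yaw] about the fixed x, y, z axes, in that order (R = Rz(yaw) Ry(pitch) Rx(roll)).
In Python, from workcell import state, get_image, hand_in, trace gives the robot as it stands.
- The arm moves only by the tool apply_moves, never from a script. Its argument "commands" is a list of rows, each a list of 7 numbers: the opening, from 0 (shut) to 1 (fully open), then the shift along the tool's x, y, z in mm, then the turn, a rotation vector about the tool's x, y, z in rad. In form: [[grip, dx, dy, dz, ax, ay, az], ...]. A call has exactly 10 rows; each row is the pose to reach, as a shift and turn from the pose commanded when the call began, along the tool's axes at that moment; what a row does not reach only later rows make up. A row lasts 1/8 s, in which the tool goes at most 62.5 mm and 10.7 degrees, less where a joint would pass 70% of its speed; a pose out of reach is approached as far as the arm can. A call with a gripper value outside its range is refused whole. The fingers move at their own pace and stop on an object; the grip force is fixed at half the most. Time passes only in rows, so rows that repeat a pose let the fingers close, or fill a call up. It gives the time, the measured TCP pose, the force and the opening at its end, in the units of the state.
- state(): the state, without advancing time (a new reading comes with each control period).
- get_image(name): name is "scene" or "top" or "wrist"; returns a dict with "frame" (384x512x3 uint8, red, green, blue), "K" (3x3 intrinsics, pixels), "rvec" (rotation vector, rad) and "tvec" (3), from world to camera coordinates, as OpenCV has them; the wrist camera has in their place "hand_eye" (4x4, takes a point from camera to tool coordinates, whose origin is the TCP and whose axes are the tool frame's). Camera axes: x right, y down, z forward; pixel columns grow to the right and rows downward; lengths in mm; the calibration is good to about 2 mm. A picture is of the moment at which its call begins: read the wrist's pose just before it. There is no depth.
- hand_in(): hands the job in, once; it reports no verdict.
Trained networks look in the newest picture that a camera, given by its name, has taken for a name from the list of things; names that differ only in an ending like _2 or _b are one class to them, and where a whole thing is asked for, a point or a joint stands for the part that bears it (a point fixed in the world has none). Each returns a list of dicts, best first, with "p" (0 to 1); they miss things now and then, are a little off and sometimes report something else, mostly with a low value. They report only what shows in the picture. A call takes as long as a camera call. They do not tell look-alikes from the thing itself.
- trace(name, camera): "mask" (384x512 bool, what is visible of it) and "point" ([column, row] in pixels, amid what is visible of it).
The state is a dict: "time": time; "joint_positions": joint angles; "joint_velocities": joint speeds; "joint_efforts": joint torques, N m; "tool_pos": TCP position; "orientation": TCP orientation; "ft_force": force on the tool from outside, world axes, zero at the start; "wrist_torque": the same for the moment, N m; "finger_gap": finger opening in mm.
Only numpy, scipy, OpenCV 4.12 (cv2) and the standard library are available. Lean on these libraries where they do the work, as an engineer would, in place of code of your own. Each camera call takes 0.05 s, during which the arm holds its last target.

## Working session

There is one attempt and no reset: what is moved stays moved. The work goes in short steps, Python scripts to look and compute and a tool call to move; the robot and the scene stay as the last step left them, time stands still between calls to the robot, and variables do not carry over. Pictures are saved under pics/ and viewed, and the job is handed in when it is done.

Besides the shell and the picture viewer there is one more tool, called by a JSON object that holds its "method" and its "body", one argument or row to a line. apply_moves: Moves the arm, as the interface text tells. Its arguments: {"type":"object","properties":{"commands":{"type":"array"}},"required":["commands"]}

```bash
mkdir -p pics; ls; python3 - <<'E'
from workcell import state,get_image,trace
import cv2,numpy as np
s=state();print(s)
for n in ("scene","top"):
    d=get_image(n);cv2.imwrite(f"pics/{n}0.png",d["frame"][:,:,::-1]);print(n,d["K"],d["rvec"],d["tvec"])
    for t in ("fixture","blank","clamp_lever","spindle","bowl","cup","gouge"):
        print(t,[(round(r["p"],2),np.round(r["point"]).tolist(),int(r["mask"].sum())) for r in trace(t,n)])
E
```

```text
pics
{'time': 0.0, 'joint_positions': array([-67.74953161,  23.947371  ,  -0.58950596,  92.48685326,
         0.26770644,  63.63853617,  -3.0359021 ]), 'joint_velocities': array([ 0.01914035,  0.05575491,  0.02139041, -0.05264223,  0.00072165,
        0.01112065, -0.03140171]), 'joint_efforts': array([-1.59477986e-04, -8.64454579e+01,  6.78479187e-01, -4.34928560e+01,
        1.89455057e-02,  6.93707130e-03, -3.19698039e-06]), 'tool_pos': array([260.31576616, 567.80998602, 230.65785834]), 'orientation': array([ -86.60776377,   89.92861155, -111.23620104]), 'ft_force': array([-0.55791233, -0.06195116,  0.31922205]), 'wrist_torque': array([-0.03852684,  0.00595924, -0.01566741]), 'finger_gap': 85.25115717931818}
scene [[478.03322177   0.         256.47839309]
 [  0.         478.03322177 190.13947304]
 [  0.           0.           1.        ]] [ 1.64504981  2.18196546 -0.61518123] [ 199.91121824 -405.8968881  1358.32088656]
fixture [(0.95, [257.0, 222.0], 10572)]
blank [(0.85, [235.0, 181.0], 1328), (0.8, [199.0, 131.0], 1215)]
clamp_lever [(0.59, [276.0, 206.0], 343)]
spindle [(0.54, [225.0, 204.0], 63)]
bowl [(0.66, [165.0, 186.0], 1013)]
cup [(0.7, [362.0, 206.0], 848)]
gouge [(0.84, [224.0, 291.0], 1238)]
top [[383.51616327   0.         256.57609293]
 [  0.         383.51616327 192.30010438]
 [  0.           0.           1.        ]] [ 2.13079472 -2.0840338   0.22565018] [-23.52099543 630.77881898 795.3537807 ]
fixture [(0.63, [266.0, 212.0], 9576)]
blank [(0.97, [265.0, 302.0], 1383), (0.85, [356.0, 302.0], 1529), (0.47, [270.0, 212.0], 9463)]
clamp_lever [(0.76, [245.0, 176.0], 337), (0.65, [294.0, 182.0], 58)]
spindle [(0.42, [294.0, 181.0], 87)]
bowl [(0.71, [369.0, 215.0], 1020)]
cup [(0.75, [172.0, 236.0], 693)]
gouge [(0.59, [276.0, 138.0], 662)]
```

View pics/scene0.png

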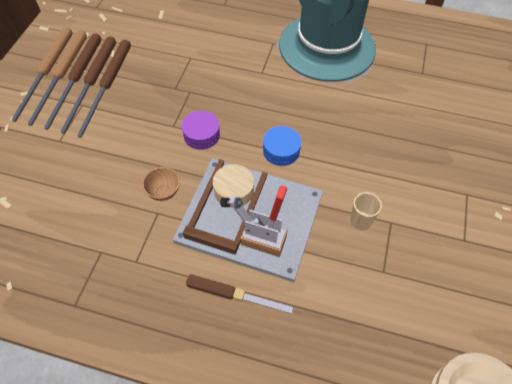

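View pics/top0.png

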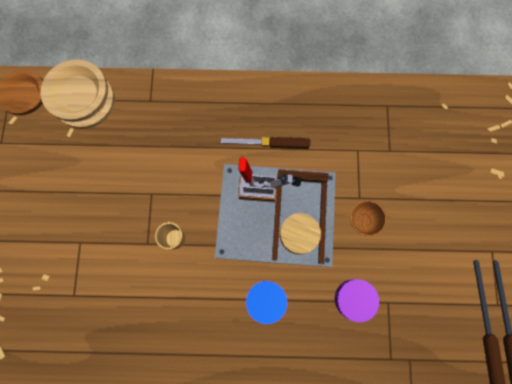

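The picture shows the pale blank at about (300,233) in top, inside the rails. The blue (266,302) and purple (357,301) discs are look-alikes. The lever is at (245,170). Next I'll zoom in to get the fixture corners.

```bash
python3 - <<'E'
import cv2
a=cv2.imread("pics/top0.png")[145:275,205:345];cv2.imwrite("pics/topz.png",cv2.resize(a,None,fx=5,fy=4.6 and 5*0.9 and 5,interpolation=cv2.INTER_CUBIC)[:600*2])
a=cv2.imread("pics/top0.png")[150:270,205:345];cv2.imwrite("pics/topz.png",cv2.resize(a,None,fx=5,fy=5,interpolation=cv2.INTER_CUBIC))
a=cv2.imread("pics/scene0.png")[155:275,170:330];cv2.imwrite("pics/scenez.png",cv2.resize(a,None,fx=5,fy=5,interpolation=cv2.INTER_CUBIC))
E
```

```text
(no output)
```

View pics/topz.png

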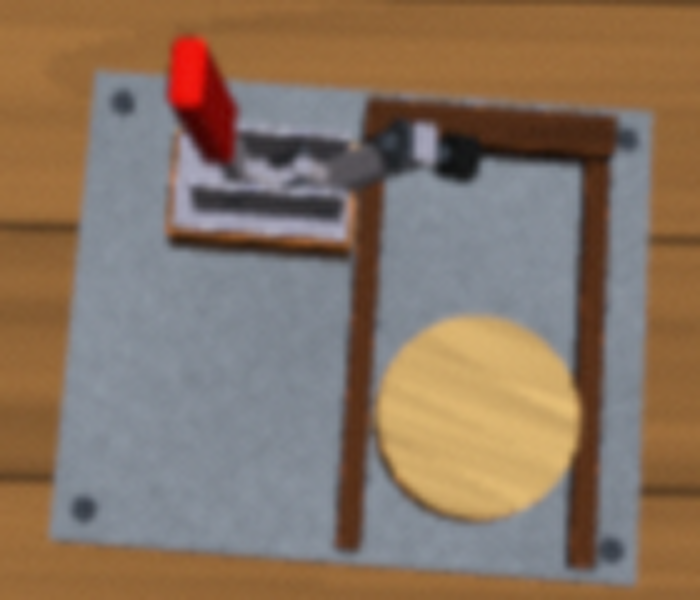

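View pics/scenez.png

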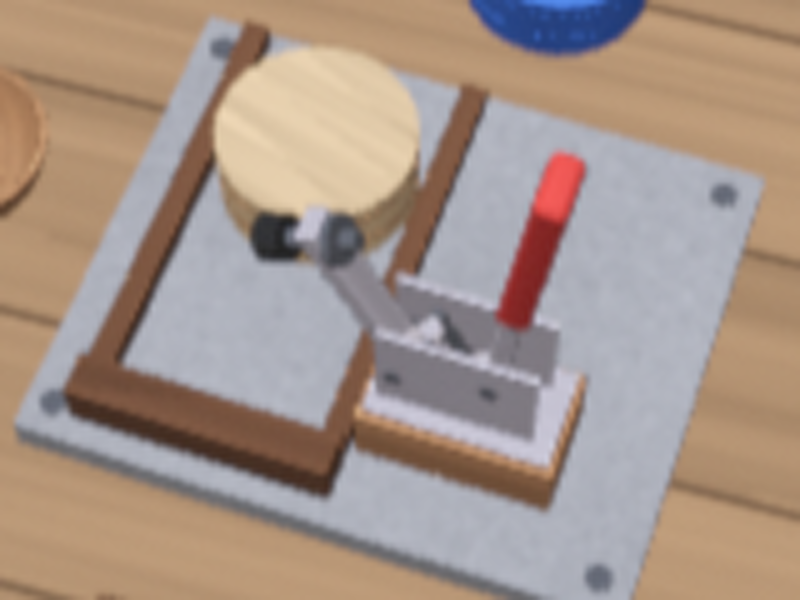

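The corners show clearly: in the top zoom at (98,70), (653,110), (637,582) and (50,540), with the blank's top centre at (478,417). I'll fit the fixture pose to both views.

```bash
cat > h.py <<'E'
import numpy as np,cv2
from scipy.optimize import least_squares
from scipy.spatial.transform import Rotation as R
KT=np.array([[383.516,0,256.576],[0,383.516,192.300],[0,0,1]]);rT=np.array([2.13079472,-2.0840338,0.22565018]);tT=np.array([-23.52099543,630.77881898,795.3537807])
KS=np.array([[478.033,0,256.478],[0,478.033,190.139],[0,0,1]]);rS=np.array([1.64504981,2.18196546,-0.61518123]);tS=np.array([199.91121824,-405.8968881,1358.32088656])
def proj(p,c):
    K,r,t=(KT,rT,tT) if c=="top" else (KS,rS,tS)
    return cv2.projectPoints(np.array(p,float).reshape(-1,3),r,t,K,None)[0].reshape(-1,2)
def ray(px,z,c):
    K,r,t=(KT,rT,tT) if c=="top" else (KS,rS,tS)
    M=cv2.Rodrigues(r)[0];C=-M.T@t;d=M.T@np.linalg.inv(K)@[px[0],px[1],1];return C+d*(z-C[2])/d[2]
def f2w(p,q):
    c,s=np.cos(q[2]),np.sin(q[2]);p=np.atleast_2d(p).astype(float)
    return np.c_[q[0]+c*p[:,0]-s*p[:,1],q[1]+s*p[:,0]+c*p[:,1],p[:,2]]
def w2f(p,q):
    c,s=np.cos(q[2]),np.sin(q[2]);p=np.atleast_2d(p)-[q[0],q[1],0]
    return np.c_[c*p[:,0]+s*p[:,1],-s*p[:,0]+c*p[:,1],p[:,2]]
E
python3 - <<'E'
from h import *
un=lambda z,o:(np.array(z,float)+.5)/5-.5+np.array(o)
zt=un([[98,70],[653,110],[637,582],[50,540]],(205,150));ft=np.array([[60,95,18],[60,-175,18],[-165,-175,18],[-165,95,18]])
zs=un([[210,17],[763,178],[17,432]],(170,155));fs=np.array([[-165,-175,18],[-165,95,18],[60,-175,18]])
f=lambda q:np.r_[(proj(f2w(ft,q),"top")-zt).ravel(),(proj(f2w(fs,q),"scene")-zs).ravel()]
w=ray(zt.mean(0),18,"top");print(w)
r=least_squares(f,[w[0],w[1],0]);q=r.x;print(q,np.degrees(q[2]));print(r.fun.reshape(-1,2).round(2))
for g,n in((lambda q:f(q)[:8],"t"),(lambda q:f(q)[8:],"s")):print(n,least_squares(g,q).x)
b=ray(un([478,417],(205,150)),58,"top");print("blank",b,w2f(b,q))
print("pivot",f2w([0,20,90],q),"gripface0",f2w([0,20+115*np.cos(1.45)-7*np.sin(1.45),90+115*np.sin(1.45)+7*np.cos(1.45)],q))
from workcell import trace
for n,z,px,c in(("bowl",45,(369,215),"top"),("cup",75,(169,233),"top"),("gouge",12,(276,140),"top"),("blue",40,(266,302),"top"),("purp",40,(357,301),"top")):
    p=ray(px,z,c);print(n,p,w2f(p,q).round())
E
```

```text
[589.11423191 -57.42531895  18.        ]
[ 6.46085513e+02 -1.90354481e+01 -5.10910837e-02] -2.9273034650049787
[[-0.87  0.22]
 [-0.43  0.12]
 [-0.15  0.4 ]
 [-0.23  0.05]
 [-0.51  0.73]
 [-0.11  0.33]
 [-1.06 -0.67]]
t [ 6.46642538e+02 -2.00856098e+01 -5.25832733e-02]
s [ 6.44959201e+02 -1.73470261e+01 -4.53265027e-02]
blank [ 542.76259606 -108.6318401    58.        ] [[-98.61250902 -94.75606432  58.        ]]
pivot [[647.10689032   0.93845462  90.        ]] gripface0 [[647.45971626   7.83826707 205.00551335]]
bowl [ 588.83420513 -267.27453391   45.        ] [[ -44. -251.   45.]]
cup [534.51052649 179.42829475  75.        ] [[-122.  193.   75.]]
gouge [776.81649733 -54.43267785  12.        ] [[132. -29.  12.]]
blue [391.96047117 -35.4674185   40.        ] [[-253.  -29.   40.]]
purp [ 398.45815471 -234.76515458   40.        ] [[-236. -228.   40.]]
```

```bash
cat >> h.py <<'E'
Q=np.array([646.1,-19.0,-0.0511])
def Rt(o): return R.from_euler('xyz',o,degrees=True)
def goal(s,pf,Rg,isw=False):
    R0=Rt(s["orientation"]);p=np.array(pf) if isw else f2w(pf,Q)[0]
    return R0.inv().apply(p-s["tool_pos"]).round(1),(R0.inv()*Rg).as_rotvec().round(4)
c,s_=np.cos(Q[2]),np.sin(Q[2])
RG={k:R.from_matrix(np.array([[0,-s_*k,0],[0,0,0],[0,0,0]])+0) if False else None for k in()}
def Rgoal(k):
    x=np.array([0,0,-1.]);y=k*np.array([-s_,c,0]);return R.from_matrix(np.c_[x,y,np.cross(x,y)])
E
python3 - <<'E'
from h import *
from workcell import state,get_image
s=state();print(Rt(s["orientation"]).as_matrix().round(3))
for k in(1,-1):
    print(k,Rgoal(k).as_matrix().round(2),goal(s,[-172,-95,200],Rgoal(k)))
print(f2w([-172,-95,200],Q))
d=get_image("wrist");print(d["hand_eye"].round(2))
E
```

```text
[[-0.     0.417  0.909]
 [-0.     0.909 -0.417]
 [-1.    -0.     0.   ]]
1 [[ 0.    0.05  1.  ]
 [ 0.    1.   -0.05]
 [-1.    0.   -0.  ]] (array([  31.3, -524.9,  470.6]), array([-3.787e-01, -0.000e+00,  1.000e-04]))
-1 [[ 0.   -0.05 -1.  ]
 [ 0.   -1.    0.05]
 [-1.    0.   -0.  ]] (array([  31.3, -524.9,  470.6]), array([2.7629e+00, 1.0000e-04, 0.0000e+00]))
[[ 469.47212761 -105.09061909  200.        ]]
[[  -0.     -0.27    0.96 -142.51]
 [   1.     -0.      0.      0.33]
 [   0.      0.96    0.27  -67.65]
 [   0.      0.      0.      1.  ]]
```

{"method": "apply_moves", "body": {
  "commands": [
    [0, 0, -44, 39, -0.03, 0, 0],
    [0, 0, -88, 78, -0.06, 0, 0],
    [0, 0, -132, 118, -0.1, 0, 0],
    [0, 0, -176, 157, -0.13, 0, 0],
    [0, 0, -220, 197, -0.16, 0, 0],
    [0, 0, -264, 236, -0.2, 0, 0],
    [0, 0, -308, 276, -0.23, 0, 0],
    [0, 0, -352, 315, -0.26, 0, 0],
    [0, 0, -396, 355, -0.3, 0, 0],
    [0, 0, -440, 394, -0.33, 0, 0]
  ]
}}

```text
time: 2.1
tool_pos: [435.6, 2.1, 231.7]
orientation: [23.2, 89.9, 17.5]
ft_force: [0.7, 1.7, 0.3]
finger_gap: 0.3
```

```bash
python3 - <<'E'
from h import *
from workcell import state
s=state();print(s["tool_pos"],s["ft_force"],s["finger_gap"]);print(goal(s,[-175,-95,120],Rgoal(1)),goal(s,[-172,-95,28],Rgoal(1)))
E
```

```text
[435.6159734    2.13335073 231.71257137] [0.73518908 1.73338576 0.27211878] 0.3097813879306269
(array([ 111.7, -103.6,   41.1]), array([-0.0473,  0.001 , -0.0004])) (array([ 203.7, -103.5,   44. ]), array([-0.0473,  0.001 , -0.0004]))
```

{"method": "apply_moves", "body": {
  "commands": [
    [0, 0, -40, 15, -0.02, 0, 0],
    [0, 0, -80, 30, -0.03, 0, 0],
    [0, 20, -104, 41, -0.047, 0, 0],
    [0, 60, -104, 41, -0.047, 0, 0],
    [0, 100, -104, 41, -0.047, 0, 0],
    [0, 130, -104, 41, -0.047, 0, 0],
    [0, 150, -104, 41, -0.047, 0, 0],
    [0, 160, -104, 41, -0.047, 0, 0],
    [0, 160, -104, 41, -0.047, 0, 0],
    [0, 160, -104, 41, -0.047, 0, 0]
  ]
}}

```text
time: 3.35
tool_pos: [466.2, -103.7, 72.1]
orientation: [-2.5, 89.9, -5.5]
ft_force: [0.5, 0.3, -0.3]
finger_gap: 0.1
```

```bash
python3 - <<'E'
from h import *
from workcell import state,get_image
s=state();print(s["tool_pos"],s["ft_force"],w2f(s["tool_pos"],Q));print(goal(s,[-172,-95,29],Rgoal(1)))
a=[get_image(n)["frame"][:,:,::-1] for n in("top","scene")]
a=np.vstack([cv2.resize(a[0][140:300,180:380],None,fx=4,fy=4)[:,:],]);cv2.imwrite("pics/t1.png",a[:600])
E
```

```text
[ 466.15244547 -103.68382978   72.07195193] [ 0.5036495   0.2524977  -0.31821916] [[-175.38720454  -93.76460895   72.07195193]]
(array([43.1, -1.2,  3.3]), array([-0.0017,  0.0011,  0.0001]))
```

View pics/t1.png

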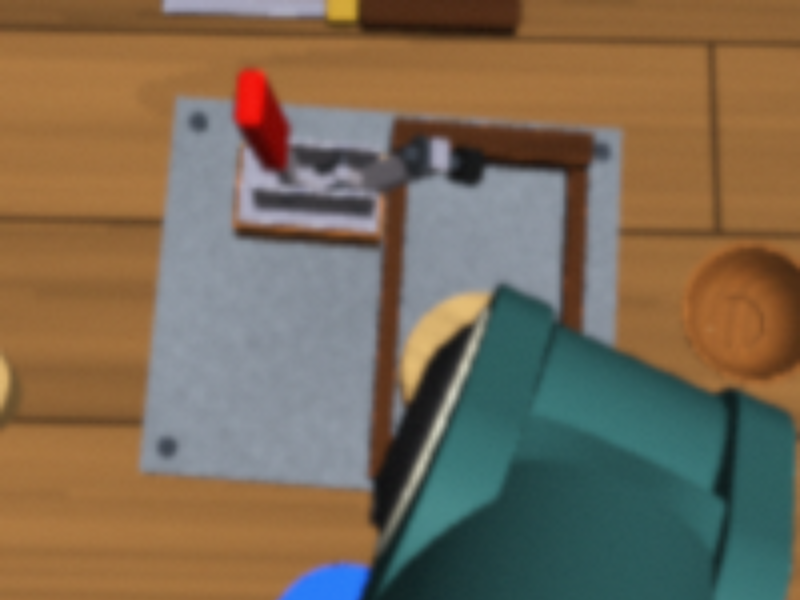

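{"method": "apply_moves", "body": {
  "commands": [
    [0, 22, -1, 2, 0, 0, 0],
    [0, 43, -1, 3, 0, 0, 0],
    [0, 43, -1, 3, 0, 0, 0],
    [0, 43, -1, 8, 0, 0, 0],
    [0, 43, -1, 16, 0, 0, 0],
    [0, 43, -1, 24, 0, 0, 0],
    [0, 43, -1, 32, 0, 0, 0],
    [0, 43, -1, 40, 0, 0, 0],
    [0, 43, -1, 48, 0, 0, 0],
    [0, 43, -1, 56, 0, 0, 0]
  ]
}}

```text
time: 4.7
tool_pos: [522.0, -107.6, 28.3]
orientation: [-145.7, 90.0, -148.8]
ft_force: [-3.1, 0.7, 2.4]
finger_gap: -0.1
```

```bash
python3 - <<'E'
from h import *
from workcell import state,get_image
s=state();print(s["tool_pos"],s["ft_force"],w2f(s["tool_pos"],Q));print(goal(s,[-76,-95,28],Rgoal(1)))
cv2.imwrite("pics/w1.png",get_image("wrist")["frame"][:,:,::-1])
E
```

```text
[ 522.03836443 -107.60738124   28.29108078] [-3.1215935   0.72432953  2.42863651] [[-119.3738284   -94.82851112   28.29108078]]
(array([ 0.3, -0.1, 43.4]), array([-0.0017, -0.0001,  0.0001]))
```

View pics/w1.png

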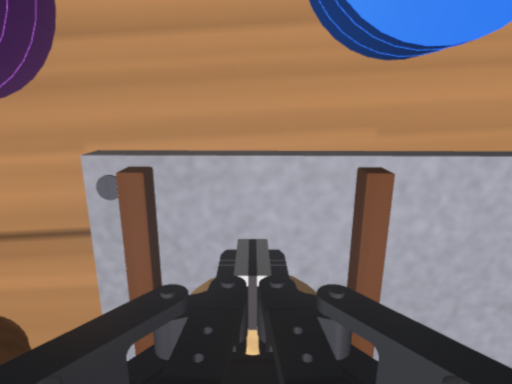

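The wrist view shows the shut fingers centred between the rails at columns 140 and 370, with the blank behind them. The push is reading 3 N, so I'll carry on.

{"method": "apply_moves", "body": {
  "commands": [
    [0, 0, 0, 6, 0, 0, 0],
    [0, 0, 0, 12, 0, 0, 0],
    [0, 0, 0, 18, 0, 0, 0],
    [0, 0, 0, 24, 0, 0, 0],
    [0, 0, 0, 29, 0, 0, 0],
    [0, 0, 0, 33, 0, 0, 0],
    [0, 0, 0, 36, 0, 0, 0],
    [0, 0, 0, 38, 0, 0, 0],
    [0, 0, 0, 39, 0, 0, 0],
    [0, 0, 0, 40, 0, 0, 0]
  ]
}}

```text
time: 6.0
tool_pos: [561.5, -109.7, 28.3]
orientation: [-121.3, 90.0, -124.3]
ft_force: [-1.5, 0.6, -0.3]
finger_gap: 0.2
```

{"method": "apply_moves", "body": {
  "commands": [
    [0, 0, 0, 1, 0, 0, 0],
    [0, 0, 0, 2, 0, 0, 0],
    [0, 0, 0, 3, 0, 0, 0],
    [0, 0, 0, 4, 0, 0, 0],
    [0, 0, 0, 4.5, 0, 0, 0],
    [0, 0, 0, 5, 0, 0, 0],
    [0, 0, 0, 5.5, 0, 0, 0],
    [0, 0, 0, 6, 0, 0, 0],
    [0, 0, 0, 6, 0, 0, 0],
    [0, 0, 0, 6, 0, 0, 0]
  ]
}}

```text
time: 7.25
tool_pos: [567.6, -110.0, 28.4]
orientation: [-23.4, 90.0, -26.4]
ft_force: [0.4, 0.7, -0.1]
finger_gap: -0.4
```

{"method": "apply_moves", "body": {
  "commands": [
    [0, 0, 0, 0.5, 0, 0, 0],
    [0, 0, 0, 1, 0, 0, 0],
    [0, 0, 0, 1.5, 0, 0, 0],
    [0, 0, 0, 2, 0, 0, 0],
    [0, 0, 0, 2.5, 0, 0, 0],
    [0, 0, 0, 3, 0, 0, 0],
    [0, 0, 0, 3.5, 0, 0, 0],
    [0, 0, 0, 4, 0, 0, 0],
    [0, 0, 0, 4, 0, 0, 0],
    [0, 0, 0, 4, 0, 0, 0]
  ]
}}

```text
time: 8.5
tool_pos: [570.1, -110.2, 28.1]
orientation: [172.0, 89.8, 169.0]
ft_force: [-11.7, 1.8, 9.3]
finger_gap: 0.3
```

```bash
python3 - <<'E'
from h import *
from workcell import state,get_image
s=state();print(s["tool_pos"],s["ft_force"],w2f(s["tool_pos"],Q))
a=get_image("scene")["frame"][:,:,::-1]
cv2.imwrite("pics/s2.png",cv2.resize(a[135:285,160:340],None,fx=4,fy=4,interpolation=cv2.INTER_CUBIC))
E
```

```text
[ 570.1288895  -110.15280989   28.12684445] [-11.71506914   1.82609574   9.29460222] [[-71.2160621  -94.91426068  28.12684445]]
```

View pics/s2.png

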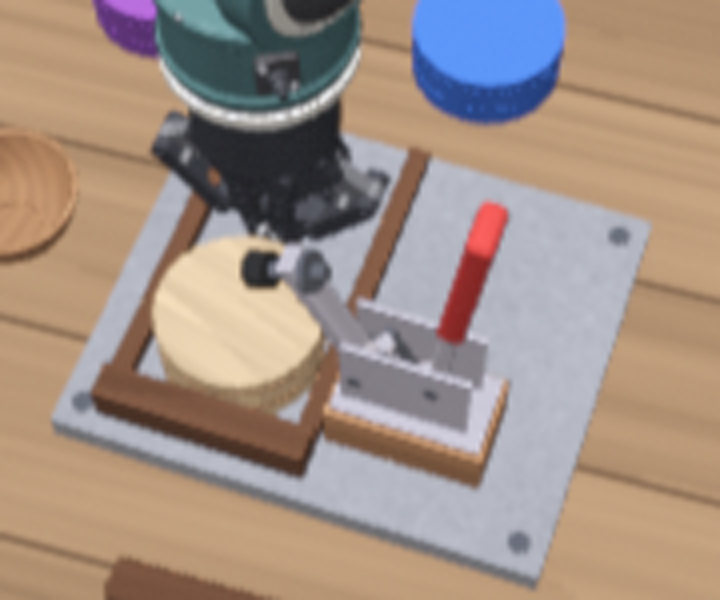

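{"method": "apply_moves", "body": {
  "commands": [
    [0, 0, 0, -6, 0, 0, 0],
    [0, 0, 0, -14, 0, 0, 0],
    [0, 0, 0, -20, 0, 0, 0],
    [0, -30, 0, -26, 0, 0, 0],
    [0, -70, 0, -30, 0, 0, 0],
    [0, -120, 0, -30, 0, 0, 0],
    [0, -170, 0, -30, 0, 0, 0],
    [0, -200, 0, -30, 0, 0, 0],
    [0, -212, 0, -30, 0, 0, 0],
    [0, -212, 0, -30, 0, 0, 0]
  ]
}}

```text
time: 9.8
tool_pos: [541.5, -108.5, 240.2]
orientation: [14.2, 90.0, 11.2]
ft_force: [1.0, 0.2, -0.3]
finger_gap: -0.3
```

```bash
python3 - <<'E'
from h import *
from workcell import state,get_image,trace
s=state();print(s["tool_pos"],s["ft_force"],w2f(s["tool_pos"],Q));print(goal(s,[0,-12,240],Rgoal(1)),goal(s,[0,-12,200],Rgoal(1)))
th=np.linspace(0,2*np.pi,200)
ims=[]
for n,(x0,x1,y0,y1) in (("scene",(160,340,135,285)),("top",(205,345,150,270))):
    a=get_image(n)["frame"][:,:,::-1].copy()
    a=cv2.resize(a[y0:y1,x0:x1],None,fx=4,fy=4,interpolation=cv2.INTER_CUBIC)
    for z in(58,):
        pts=proj(f2w(np.c_[-15+45*np.cos(th),-95+45*np.sin(th),z+0*th],Q),n)
        for p in (pts-[x0,y0]+.5)*4-.5: cv2.circle(a,tuple(int(v) for v in p),0,(0,0,255) ,-1)
    cv2.imwrite(f"pics/{n}3.png",a)
E
```

```text
[ 541.49754888 -108.51136522  240.21006391] [ 1.00436524  0.19616546 -0.3302059 ] [[-99.89387095 -94.73738348 240.21006391]]
(array([ 0.3, 82.9, 99.8]), array([-0.0016,  0.0005, -0.0001])) (array([40.3, 82.9, 99.7]), array([-0.0016,  0.0005, -0.0001]))
```

View pics/scene3.png

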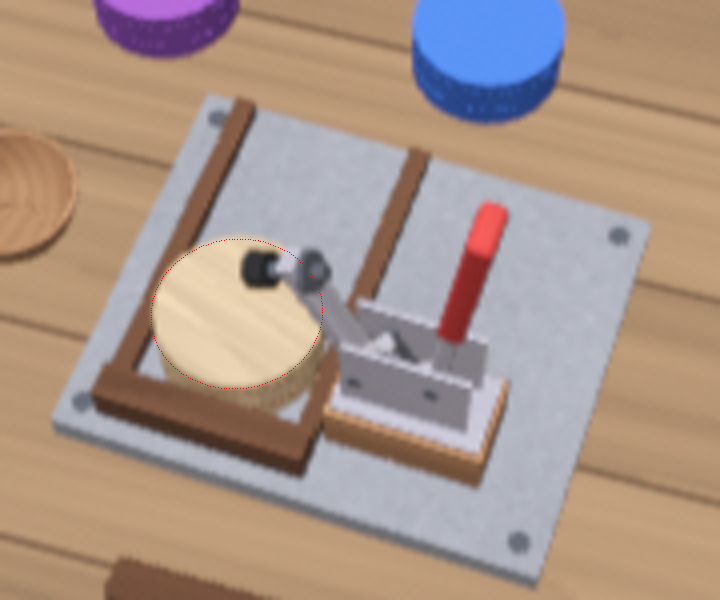

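View pics/top3.png

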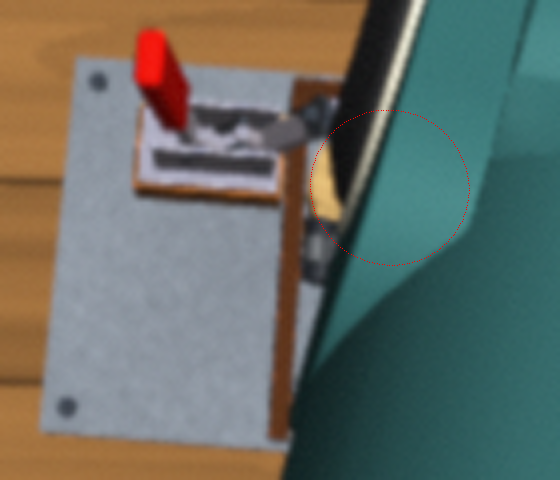

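The blank's outline matches the predicted home circle in the scene view (centre about (237,313)), and the force rose at the stop. Next is the lever: move over, then down beside the grip.

{"method": "apply_moves", "body": {
  "commands": [
    [0, 0, 20, 20, 0, 0, 0],
    [0, 0, 40, 45, 0, 0, 0],
    [0, 0, 60, 70, 0, 0, 0],
    [0, 0, 78, 92, 0, 0, 0],
    [0, 0, 83, 100, 0, 0, 0],
    [0, 10, 83, 100, 0, 0, 0],
    [0, 20, 83, 100, 0, 0, 0],
    [0, 30, 83, 100, 0, 0, 0],
    [0, 32, 83, 100, 0, 0, 0],
    [0, 32, 83, 100, 0, 0, 0]
  ]
}}

```text
time: 11.15
tool_pos: [645.7, -31.1, 208.4]
orientation: [-75.1, 90.0, -78.1]
ft_force: [-0.3, 0.8, -0.1]
finger_gap: -0.0
```

```bash
python3 - <<'E'
from h import *
from workcell import state,get_image,trace
s=state();print(s["tool_pos"],s["ft_force"],w2f(s["tool_pos"],Q))
r,h=118,14
for t in np.arange(0,1.21,.1):
    e=1.45-t;print(round(t,2),goal(s,[0,20+r*np.cos(e)-7*np.sin(e)-h,90+r*np.sin(e)+7*np.cos(e)],Rgoal(1))[0])
for n,(x0,x1,y0,y1) in (("scene",(160,340,135,285)),):
    a=get_image(n)["frame"][:,:,::-1].copy()
    cv2.imwrite(f"pics/{n}4.png",cv2.resize(a[y0:y1,x0:x1],None,fx=4,fy=4,interpolation=cv2.INTER_CUBIC))
E
```

```text
[645.68881673 -31.13766571 208.35393079] [-0.2704207   0.77106664 -0.06065258] [[  0.20931828 -12.14282449 208.35393079]]
0.0 [ 0.4 25.4 -0.3]
0.1 [ 1.7 37.2 -0.3]
0.2 [ 4.2 48.7 -0.3]
0.3 [ 7.8 60.  -0.3]
0.4 [12.5 70.8 -0.3]
0.5 [18.3 81.1 -0.4]
0.6 [25.1 90.8 -0.4]
0.7 [32.8 99.7 -0.4]
0.8 [ 41.4 107.8  -0.4]
0.9 [ 50.7 115.1  -0.4]
1.0 [ 60.7 121.4  -0.4]
1.1 [ 71.3 126.6  -0.5]
1.2 [ 82.4 130.7  -0.5]
```

View pics/scene4.png

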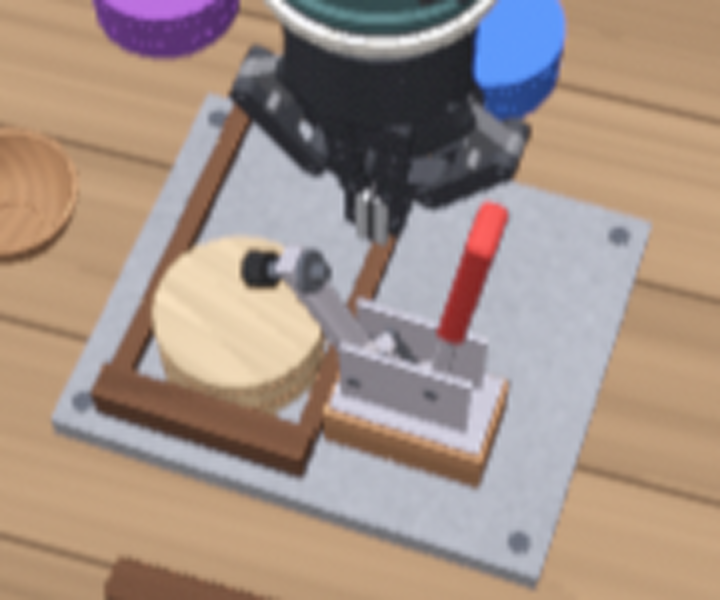

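The fingertips are at (372,240), clear of the lever top at (490,215). I'll push at a radius of 130 mm to keep the finger links clear of the grip end.

```bash
python3 - <<'E'
from h import *
from workcell import state
s=state()
r,h=130,14
for t in np.arange(0,1.26,.1):
    e=1.45-t;print(round(t,2),goal(s,[0,20+r*np.cos(e)-7*np.sin(e)-h,90+r*np.sin(e)+7*np.cos(e)],Rgoal(1))[0])
E
```

```text
0.0 [-11.3  26.8  -0.4]
0.1 [-9.8 39.7 -0.4]
0.2 [-7.  52.4 -0.4]
0.3 [-2.9 64.8 -0.5]
0.4 [ 2.3 76.7 -0.5]
0.5 [ 8.8 88.  -0.5]
0.6 [16.3 98.6 -0.5]
0.7 [ 24.9 108.4  -0.5]
0.8 [ 34.3 117.3  -0.6]
0.9 [ 44.7 125.2  -0.6]
1.0 [ 55.7 132.1  -0.6]
1.1 [ 67.4 137.8  -0.6]
1.2 [ 79.6 142.3  -0.6]
```

{"method": "apply_moves", "body": {
  "commands": [
    [0, -11, 8, 0, 0, 0, 0],
    [0, -11, 18, 0, 0, 0, 0],
    [0, -11, 27, 0, 0, 0, 0],
    [0, -10, 36, 0, 0, 0, 0],
    [0, -9, 43, 0, 0, 0, 0],
    [0, -7, 52, 0, 0, 0, 0],
    [0, -5, 59, 0, 0, 0, 0],
    [0, -3, 65, 0, 0, 0, 0],
    [0, 0, 71, 0, 0, 0, 0],
    [0, 2, 77, 0, 0, 0, 0]
  ]
}}

```text
time: 12.45
tool_pos: [649.8, 46.2, 206.0]
orientation: [-139.6, 90.0, -142.6]
ft_force: [0.5, -0.5, 0.0]
finger_gap: -0.0
```

```bash
python3 - <<'E'
from h import *
from workcell import state,get_image,trace
s=state();print(s["tool_pos"],s["ft_force"],w2f(s["tool_pos"],Q))
r,h=130,14
for t in np.arange(0.4,1.26,.1):
    e=1.45-t;print(round(t,2),goal(s,[0,20+r*np.cos(e)-7*np.sin(e)-h,90+r*np.sin(e)+7*np.cos(e)],Rgoal(1))[0])
for n,(x0,x1,y0,y1) in (("scene",(160,340,135,285)),):
    a=get_image(n)["frame"][:,:,::-1].copy()
    cv2.imwrite(f"pics/{n}5.png",cv2.resize(a[y0:y1,x0:x1],None,fx=4,fy=4,interpolation=cv2.INTER_CUBIC))
E
```

```text
[649.78641258  46.22516076 206.0195288 ] [ 0.47010709 -0.45723173  0.01953181] [[  0.35004525  65.32831471 206.0195288 ]]
0.4 [-0.2 -0.7 -0.3]
0.5 [ 6.2 10.6 -0.4]
0.6 [13.7 21.2 -0.4]
0.7 [22.3 31.  -0.4]
0.8 [31.8 39.9 -0.4]
0.9 [42.1 47.8 -0.4]
1.0 [53.2 54.7 -0.4]
1.1 [64.9 60.4 -0.4]
1.2 [77.1 64.9 -0.5]
```

View pics/scene5.png

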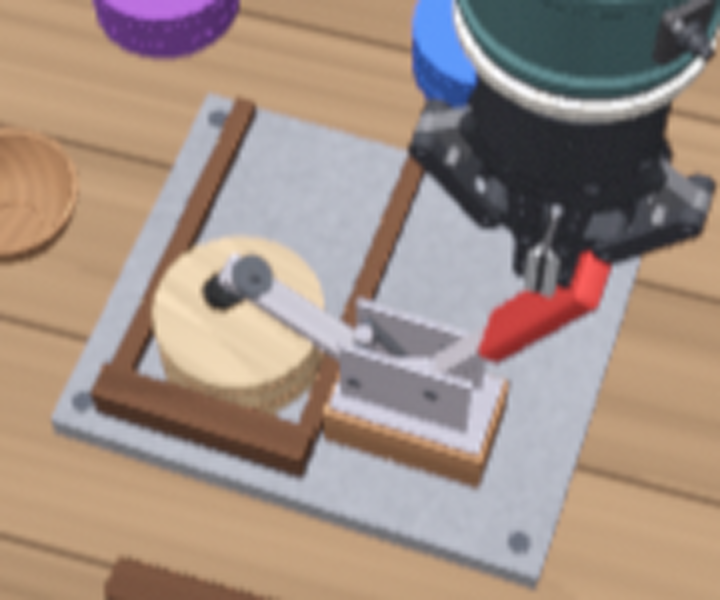

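The lever has followed to roughly 0.4 rad and the foot is swinging down over the blank at about (215,292). I'll continue along the arc.

{"method": "apply_moves", "body": {
  "commands": [
    [0, 6, 10, 0, 0, 0, 0],
    [0, 14, 21, 0, 0, 0, 0],
    [0, 22, 31, 0, 0, 0, 0],
    [0, 32, 40, 0, 0, 0, 0],
    [0, 42, 48, 0, 0, 0, 0],
    [0, 48, 51, 0, 0, 0, 0],
    [0, 54, 55, 0, 0, 0, 0],
    [0, 60, 58, 0, 0, 0, 0],
    [0, 66, 61, 0, 0, 0, 0],
    [0, 72, 63, 0, 0, 0, 0]
  ]
}}

```text
time: 13.75
tool_pos: [653.1, 108.8, 133.8]
orientation: [-137.2, 90.0, -140.2]
ft_force: [-0.0, 0.5, -0.8]
finger_gap: 0.1
```

```bash
python3 - <<'E'
from h import *
from workcell import state,get_image,trace
s=state();print(s["tool_pos"],s["ft_force"],w2f(s["tool_pos"],Q))
for n,(x0,x1,y0,y1) in (("scene",(160,340,135,285)),):
    a=get_image(n)["frame"][:,:,::-1].copy()
    cv2.imwrite(f"pics/{n}6.png",cv2.resize(a[y0:y1,x0:x1],None,fx=4,fy=4,interpolation=cv2.INTER_CUBIC))
E
```

```text
[653.05300384 108.83348451 133.76580228] [-0.01067041  0.48982529 -0.76415492] [[  0.41447937 128.02176468 133.76580228]]
```

View pics/scene6.png

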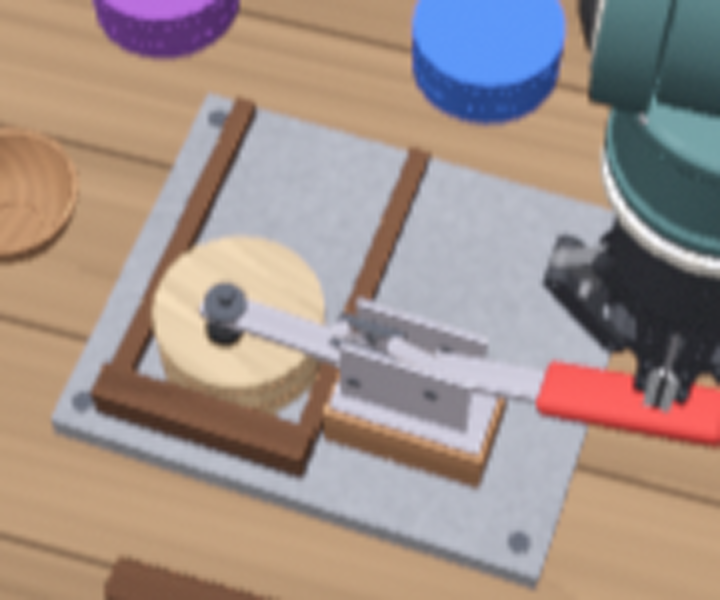

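The lever has gone over: the force is near 0 and the foot is on the blank at about (225,330). I'll back off and check the lever angle.

{"method": "apply_moves", "body": {
  "commands": [
    [0, -10, 0, 0, 0, 0, 0],
    [0, -30, 0, 0, 0, 0, 0],
    [0, -60, 0, 0, 0, 0, 0],
    [0, -100, 0, -20, 0, 0, 0],
    [0, -130, 0, -60, 0, 0, 0],
    [0, -140, 0, -110, 0, 0, 0],
    [0, -140, 0, -160, 0, 0, 0],
    [0, -140, 0, -190, 0, 0, 0],
    [0, -140, 0, -200, 0, 0, 0],
    [0, -140, 0, -200, 0, 0, 0]
  ]
}}

```text
time: 15.05
tool_pos: [453.8, 119.4, 275.5]
orientation: [37.6, 89.9, 34.6]
ft_force: [0.5, 0.6, -0.1]
finger_gap: -0.2
```

```bash
python3 - <<'E'
from h import *
from workcell import state,get_image,trace
s=state();print(s["tool_pos"],s["ft_force"],w2f(s["tool_pos"],Q))
th=np.linspace(0,2*np.pi,200)
for n,(x0,x1,y0,y1) in (("scene",(180,360,135,285)),("top",(195,345,145,270))):
    a=get_image(n)["frame"][:,:,::-1].copy()
    a=cv2.resize(a[y0:y1,x0:x1],None,fx=4,fy=4,interpolation=cv2.INTER_CUBIC)
    pts=[f2w(np.c_[-15+45*np.cos(th),-95+45*np.sin(th),58+0*th],Q)]
    for t,col in((1.0,(255,0,0)),(1.19,(0,255,0))):
        e=1.45-t; g=[[x,20+r*np.cos(e)-o*np.sin(e),90+r*np.sin(e)+o*np.cos(e)] for x,r,o in((-14,54,7),(14,54,7),(14,146,7),(-14,146,7))]
        p=((proj(f2w(g,Q),n)-[x0,y0]+.5)*4-.5).astype(int); cv2.polylines(a,[p],True,col,1)
    for p in (proj(pts[0],n)-[x0,y0]+.5)*4-.5: cv2.circle(a,tuple(int(v) for v in p),0,(0,0,255),-1)
    cv2.imwrite(f"pics/{n}7.png",a)
E
```

```text
[453.82455052 119.37619937 275.48556479] [ 0.49825229  0.58173554 -0.06681471] [[-199.09241518  128.37457397  275.48556479]]
```

View pics/scene7.png

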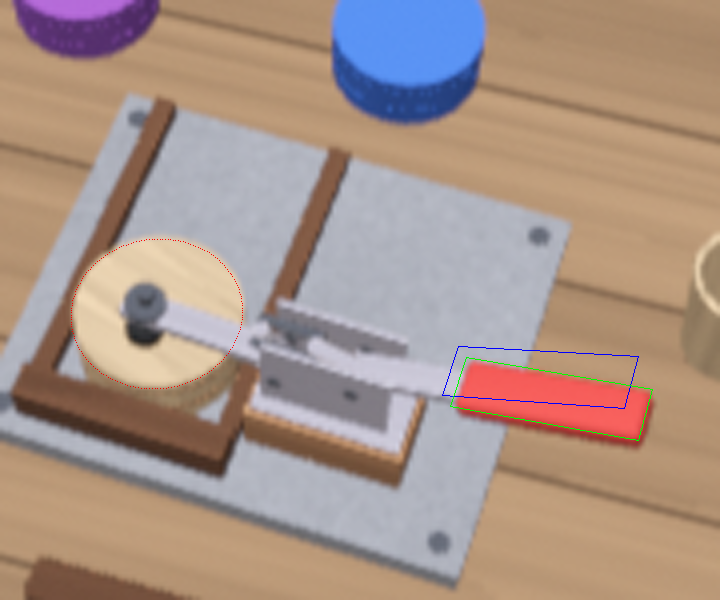

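View pics/top7.png

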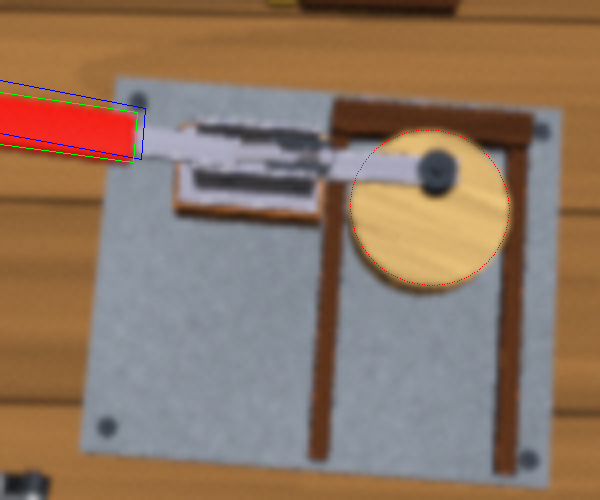

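The grip matches the 1.19 rad outline (green) in both views, not the dead-point outline (blue). The blank matches the home circle, and the robot is clear. Handing in.

```bash
python3 - <<'E'
from workcell import hand_in
print(hand_in())
E
```

```text
the job is handed in; nothing more can be done
None
```

I pushed the blank along its channel with the shut fingertips until the force rose to about 12 N at the predicted home position. I then backed off and pushed the red lever over along its arc until it snapped, which brought the force at the fingers back to about 0 N. After retracting, I handed the job in at about 15 s; no verdict was reported.

- **Lever:** the grip matched the projected 1.19 rad locked outline in both the scene and top views, and was clearly away from the dead-point outline.
- **Blank and foot:** the blank's outline matched the projected home position, and the rubber foot was on its top.
- **Bystanders:** the arm's path kept away from the bowl, cup and gouge. I did not measure them again at the end.
- **Not measured:** the foot's force on the blank; I inferred it from the locked lever.
- **Disagreement:** the two cameras differed by 2 to 3 mm on where the fixture is, so the blank's home position rests on the force rise as well as the pictures.

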